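# Find and free the locked key of the craft punch

## Robot

A 7-joint arm with a two-finger parallel gripper is mounted at the origin on the work surface. World frame = base frame: x ahead of the robot, y to its left, z up, the work surface at z = 0. Lengths are in m, angles in rad, forces in N, time in s.
With the tool pointing down it reaches from about 0.4 to 0.85 m from the base axis. Payload 10.4 kg.
Tool frame: the origin (TCP) lies midway between the tips of the shut fingers; the grasp point (between the pads) lies 19 mm behind it (r.grip_point_offset is the z of the grasp point in the tool frame, in m); z points along the fingers, y is the line along which they close (so a half turn about z gives the same grasp; the last joint's range is limited). The gripper opens to 87 mm and grips with 3 to 60 N. Pads are 19 mm wide; open, the fingers measure 117 mm over their backs; the gripper's body (75 mm by 190 mm) begins 51 mm behind the grasp point.
Start: joints at [-1.14, 0.332, -0.065, 1.46, 0.022, 1.35, -0.088], TCP at [0.274, 0.562, 0.223] pointing down, gripper open.
Joint ranges: [-2.6, 2.6], [-0.5, 2.12], [-1.47, 1.34], [0.16, 2.42], [-1.27, 4.41], [0.06, 2.06], [-2.6, 2.6]. Speed limits (rad/s): [2.22, 2.22, 2.79, 2.79, 3.14, 3.14, 3.14].

## Interface

Orientations are given as a unit quaternion [x, y, z, w].
In Python, from bench import status, snapshot, r gives the robot as it stands.
- The arm moves only by the shell command python3 -m handwheel 'ROWS' [FORCE]. ROWS is JSON, a list of rows, each a list of 7 numbers: the turn, a rotation vector about the tool's x, y, z in degrees, then the shift along the tool's x, y, z in m, then the opening, from 0 (shut) to 1 (fully open). A call has 1 to 20 rows; each row shifts and turns the commanded pose from where the row before left it, along the tool's axes as they then stand; what a row does not reach is not made up. A row lasts 1/12 s, in which the tool goes at most 41.7 mm and 7.16 degrees, less where a joint would pass 70% of its speed; a pose out of reach is approached as far as the arm can. A call is refused whole if a number of a shift passes 0.0417 or a number of a turn 7.16, either way. A call with a gripper value outside its range is refused whole. The fingers move at their own pace and stop on an object; FORCE is the grip in N (left out, the last holds). Time passes only in rows, so rows that do not move let the fingers close. It gives the time, the measured TCP pose, the force, the opening and the grip force at its end, in the units of the state.
- status.sense(): the state, without advancing time (a new reading comes with each control period).
- snapshot(name): name is "side" or "top" or "wrist"; returns a dict with "frame" (480x640x3 uint8, blue, green, red), "mtx" (3x3 intrinsics, pixels), "R" (3x3) and "t" (3): a world point X has camera coordinates R X + t. Camera axes: x right, y down, z forward; pixel columns grow to the right and rows downward; lengths in m; the calibration is good to about 2 mm. A picture is of the moment at which its call begins. There is no depth.
- r.sign_off(): hands the job in; it is judged then, once.
The state is a dict: "time": time; "joint_positions": joint angles; "qvel": joint speeds; "effort": joint torques, N m; "eef_pos": TCP position; "eef_rot": TCP orientation; "ft_force": force on the tool from outside, world axes, zero at the start; "ft_torque": the same for the moment, N m; "opening": opening from 0.0 (shut) to 1.0 (fully open); "grip_force": force on a finger pad.
Only numpy, scipy, OpenCV 4.12 (cv2) and the standard library are available. Lean on these libraries where they do the work, as an engineer would, in place of code of your own. Each camera call takes 0.05 s, during which the arm holds its last target. There are 200 camera calls.

## Task

One of the four identical keys of the craft punch is still locked down. Tap all four keys lightly with the fingertips, one after the other from left to right as seen from the robot, pushing no standing key halfway down and not yet freeing the locked one; then press the locked key fully home and let go so that it springs up and all four stand level. Grasp and lift nothing, and leave the craft pieces, bottles and wood lying around undisturbed.

Things in the scene. Friction and masses are not known exactly. Their poses are not given: they have to be found in the camera images.
- punch: four-key craft punch, a grey metal box bolted to the table: 110 mm deep (its x), 300 mm long (its y), flat deck 60 mm above the table, on a steel foot plate 6 mm thick and 150 x 320 mm. Origin: on the table under the middle of the box; x points away from the robot's side, y along the key row to the left, z up. The keys stand in one row along y on the middle line of the deck, 56 mm apart.
- key_1_top (a point): centre of the flat top of key 1, counted from the left as seen from the robot (key 1 at +84 mm along the punch's y, then +28, -28, -84). All four keys are identical black caps, 46 mm along the punch's x, 34 mm along its y. The top of an up key stands 18 mm above the deck (78 mm above the table), that of the locked key about 7 mm lower; it moves with the key.
- key_1 (a joint): how far key 1 is pushed down, in m: 0 up, 0.012 fully home. A key starts to give at about 2.5 N and its spring adds 0.3 N per mm. One of the four keys, any of them, is locked down by a hidden catch at about 0.007; it stands firm under a light tap (starts to give at about 4.7 N), and when pushed fully home (8 N or so) the catch drops off, so that it springs up to 0 when let go and stays up.
- key_2_top (a point): centre of the flat top of key 2, counted from the left as seen from the robot (key 1 at +84 mm along the punch's y, then +28, -28, -84). All four keys are identical black caps, 46 mm along the punch's x, 34 mm along its y. The top of an up key stands 18 mm above the deck (78 mm above the table), that of the locked key about 7 mm lower; it moves with the key.
- key_2 (a joint): how far key 2 is pushed down, in m: 0 up, 0.012 fully home. A key starts to give at about 2.5 N and its spring adds 0.3 N per mm. One of the four keys, any of them, is locked down by a hidden catch at about 0.007; it stands firm under a light tap (starts to give at about 4.7 N), and when pushed fully home (8 N or so) the catch drops off, so that it springs up to 0 when let go and stays up.
- key_3_top (a point): centre of the flat top of key 3, counted from the left as seen from the robot (key 1 at +84 mm along the punch's y, then +28, -28, -84). All four keys are identical black caps, 46 mm along the punch's x, 34 mm along its y. The top of an up key stands 18 mm above the deck (78 mm above the table), that of the locked key about 7 mm lower; it moves with the key.
- key_3 (a joint): how far key 3 is pushed down, in m: 0 up, 0.012 fully home. A key starts to give at about 2.5 N and its spring adds 0.3 N per mm. One of the four keys, any of them, is locked down by a hidden catch at about 0.007; it stands firm under a light tap (starts to give at about 4.7 N), and when pushed fully home (8 N or so) the catch drops off, so that it springs up to 0 when let go and stays up.
- key_4_top (a point): centre of the flat top of key 4, counted from the left as seen from the robot (key 1 at +84 mm along the punch's y, then +28, -28, -84). All four keys are identical black caps, 46 mm along the punch's x, 34 mm along its y. The top of an up key stands 18 mm above the deck (78 mm above the table), that of the locked key about 7 mm lower; it moves with the key.
- key_4 (a joint): how far key 4 is pushed down, in m: 0 up, 0.012 fully home. A key starts to give at about 2.5 N and its spring adds 0.3 N per mm. One of the four keys, any of them, is locked down by a hidden catch at about 0.007; it stands firm under a light tap (starts to give at about 4.7 N), and when pushed fully home (8 N or so) the catch drops off, so that it springs up to 0 when let go and stays up.
- catch (a joint): hidden catch inside the punch, under whichever key is locked, in rad: about 0 while it holds that key, above 0.17 once the key has been pushed home and has tipped the catch aside. It cannot be touched and does not tell which key it holds.
- coin: bystander, loose: small log disc, 34 mm across, 14 mm thick, lying on the punch's deck beyond the left end of the key row. Origin: centre of its underside. Not to be disturbed.
- stub: bystander, loose: upright stub of branch, 26 mm across, 22 mm high, standing on the punch's deck beyond the right end of the key row. Origin: centre of its underside. Not to be disturbed.
- snowman: bystander, loose: craft piece lying behind the punch: plywood board 75 x 170 x 18 mm with log discs on it, 36 mm high in all. Origin: centre of its underside. Not to be disturbed.
- slice: bystander, loose: large log slice, 84 mm across, 18 mm thick, lying in front of the punch. Origin: centre of its underside. Not to be disturbed.
- lath: bystander, loose: wooden lath 35 x 140 x 9 mm, lying in front of the punch. Origin: centre of its underside. Not to be disturbed.
- glue: bystander, loose: white glue bottle, 40 mm across, 110 mm high, standing to the right of the punch. Origin: centre of its underside. Not to be disturbed.
- brush: bystander, loose: paint brush 180 mm long, lying to the left of the punch. Origin: centre of its underside as it lies. Not to be disturbed.
- jar: bystander, loose: glass jar with metal lid, 48 mm across, 60 mm high, standing to the right of the punch. Origin: centre of its underside. Not to be disturbed.

How it is judged:
On the way, in this order (a step that is already met when the one before it is completed fails the run):
1. the left-most key (key 1) is touched by the fingers while the locked key is still locked (contact force between the fingers and key_1 above 0.3 N and value of joint catch below 0.1 rad), for 0.02 s.
2. the second key (key 2) is touched by the fingers while the locked key is still locked (contact force between the fingers and key_2 above 0.3 N and value of joint catch below 0.1 rad), for 0.02 s.
3. the third key (key 3) is touched by the fingers while the locked key is still locked (contact force between the fingers and key_3 above 0.3 N and value of joint catch below 0.1 rad), for 0.02 s.
4. the right-most key (key 4) is touched by the fingers while the locked key is still locked (contact force between the fingers and key_4 above 0.3 N and value of joint catch below 0.1 rad), for 0.02 s.
5. the locked key is pushed home and its catch has let go (value of joint catch above 0.17 rad and value of joint any of key_1, key_2, key_3, key_4 above 0.009 m), for 0.02 s.
6. all four keys stand up again, within 2 mm (value of joint each of key_1, key_2, key_3, key_4 below 0.002 m), for 0.2 s.
At the end, for the whole second after the job is handed in: All four keys are up (pushed down by less than 2 mm), the catch is off (tipped beyond 0.17 rad) and no bystander lies more than 25 mm from where it was (all of step 6 and value of joint catch above 0.17 rad and distance of each of coin, stub, snowman, slice, lath, glue, brush, jar from where it was at the start of the episode below 0.025 m); the robot touches nothing.
It fails at once if a standing key is pushed down 6 mm or more while another is down (locked) (value of joint each of key_1, key_2 above 0.006 m or value of joint each of key_1, key_3 above 0.006 m or value of joint each of key_1, key_4 above 0.006 m or value of joint each of key_2, key_3 above 0.006 m or value of joint each of key_2, key_4 above 0.006 m or value of joint each of key_3, key_4 above 0.006 m).
It fails at once if a bystander is pushed more than 25 mm, lifted or carried (distance of any of coin, stub, snowman, slice, lath, glue, brush, jar from where it was at the start of the episode above 0.025 m).
It fails at once if a bottle, jar or the stub is tipped over (angle between any of glue, jar, stub's own z axis and vertical above 0.5 rad).
It also fails if it takes over 48 s, if anything falls off the work surface, if the arm or the gripper's body presses on something with over 40 N, if the wrist force passes 120 N, or if a joint passes its speed limit or range.

## Working session

There is one attempt and no reset: what is moved stays moved. The work goes in short steps, Python scripts to look and compute and a shell command to move; the robot and the scene stay as the last step left them, time stands still between calls to the robot, and variables do not carry over. Pictures are saved under pics/ and viewed, at most 10 in all, crops included, and the job is handed in when it is done.

```bash
ls; mkdir -p pics; python3 - <<'E'
from bench import status, snapshot, r
import cv2
for n in("top","side"):
    s=snapshot(n); cv2.imwrite(f"pics/{n}0.png",s["frame"]); print(n,s["mtx"].tolist(),s["R"].tolist(),s["t"].tolist())
print(status.sense())
E
```

```text
pics
top [[567.7090115805818, 0.0, 327.0230486169747], [0.0, 567.7090115805818, 240.80154959726096], [0.0, 0.0, 1.0]] [[0.009609812315416197, -0.9994922059809443, 0.03038061372994814], [-0.9905466997207698, -0.013672646903028777, -0.13649283643823976], [0.13683890959647932, -0.028781746125121375, -0.9901750976016492]] [0.009623726962648892, 0.6021741761788436, 1.1073497448732188]
side [[463.15154761151774, 0.0, 319.04521791269127], [0.0, 463.15154761151774, 230.82096112439075], [0.0, 0.0, 1.0]] [[0.9215721865049151, -0.3881950229139338, 0.0030543813449334426], [-0.29603307623017355, -0.7078267326594406, -0.6413624048152192], [0.2511356662010599, 0.5901575558420913, -0.7672319964940453]] [-0.506402572028206, 0.24556724839414854, 0.619295398103189]
{'time': 0.1, 'joint_positions': array([-1.13962252,  0.33280357, -0.0647411 ,  1.46085777,  0.02159046,
        1.34987655, -0.08844523]), 'qvel': array([ 0.000751  , -0.00102771, -0.0014671 , -0.00095434,  0.00104296,
       -0.00161816,  0.00082919]), 'effort': array([ 1.13985981e-03, -6.24550653e+01,  2.46943283e-02, -3.90714133e+01,
       -6.12363685e-02,  3.67184426e-02,  8.34295201e-05]), 'eef_pos': array([0.27380351, 0.56145442, 0.22183657]), 'eef_rot': array([ 2.24891308e-01,  9.74383656e-01, -6.12561788e-04, -1.24490759e-04]), 'ft_force': array([-0.09554995, -0.43014355,  0.30288037]), 'ft_torque': array([0.03561575, 0.00110644, 0.02706991]), 'grip_force': 0.0, 'opening': 0.9965553079959858}
```

View pics/top0.png

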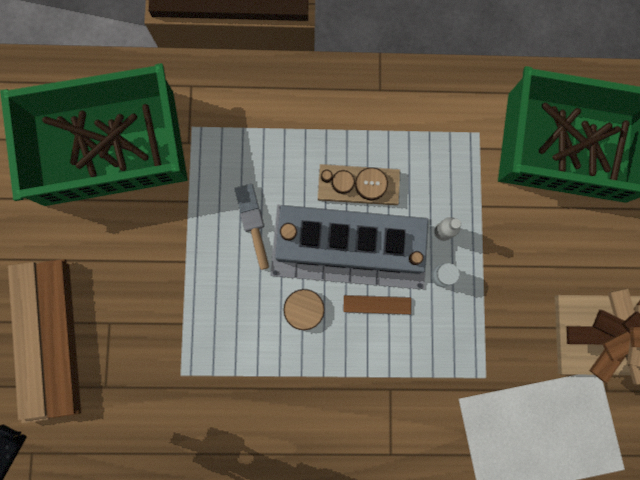

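View pics/side0.png

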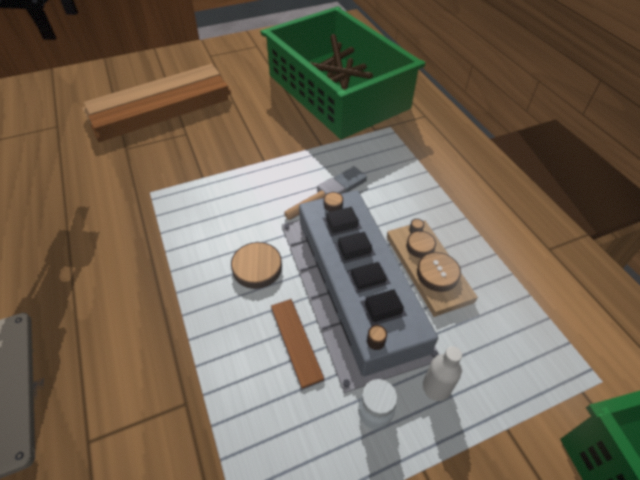

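The top view shows the four keys at about (311,235), (339,237), (367,239) and (396,242), with the coin at (289,231) and the stub at (416,258). The side view shows the keys at about (342,219), (354,245), (368,275) and (384,305). I'll measure them next.

```bash
cat > h.py <<'E'
import numpy as np, cv2
from bench import status, snapshot, r
def ray(s,uv,z):
    d=s["R"].T@np.linalg.inv(s["mtx"])@np.array([*uv,1.]); c=-s["R"].T@s["t"]
    return c+d*(z-c[2])/d[2]
def keys(s,box,th):
    x0,y0,x1,y1=box; g=s["frame"].max(2)[y0:y1,x0:x1]
    n,l,st,c=cv2.connectedComponentsWithStats((g<th).astype(np.uint8))
    return [(c[i]+[x0,y0],st[i,4],st[i,:4]+[x0,y0,0,0]) for i in range(1,n) if st[i,4]>80]
def tri(a,ua,b,ub):
    P=[s["mtx"]@np.c_[s["R"],s["t"]] for s in(a,b)]
    X=cv2.triangulatePoints(P[0],P[1],np.array(ua,float).reshape(2,1),np.array(ub,float).reshape(2,1))[:,0]
    return X[:3]/X[3]
E
python3 - <<'E'
from h import *
t,s=snapshot("top"),snapshot("side")
g=t["frame"].max(2); print(g[238,295:415:3])
kt=sorted(keys(t,(290,210,412,265),32),key=lambda k:k[0][0]); ks=sorted(keys(s,(310,195,420,330),32),key=lambda k:k[0][1])
for k in kt: print("top",k[0].round(1),k[1],k[2],ray(t,k[0],.076).round(4))
for k in ks: print("side",k[0].round(1),k[1],k[2],ray(s,k[0],.076).round(4))
for a,b in zip(kt,ks): print(tri(t,a[0],s,b[0]).round(4))
p=[ray(t,k[0],.076) for k in kt]
if len(p)==4:
    d=p[0]-p[3]; print("len",np.linalg.norm(d),"yaw deg",np.degrees(np.arctan2(-d[0],d[1])),"centre",np.mean(p,0))
c=cv2.resize(t["frame"][200:280,265:435],None,fx=4.5,fy=4.5,interpolation=cv2.INTER_CUBIC)
d=cv2.resize(s["frame"][190:370,290:450],None,fx=3,fy=3,interpolation=cv2.INTER_CUBIC)
cv2.imwrite("pics/c1.png",cv2.convertScaleAbs(d,alpha=2.2))
E
```

```text
[ 75  76  32  27  21  28  18  16  38  78  77  50  26  20  23  15  30  13
  71  81  69  34  19  23  21  19  18  49  80 111  56  26  21  16  15  27
  15  76  77  78]
top [310.3 233.6] 405 [301 222  19  25] [0.611  0.0506 0.076 ]
top [338.7 236.2] 401 [330 224  19  25] [ 0.6066 -0.0052  0.076 ]
top [366.4 238.8] 389 [358 227  18  25] [ 0.6022 -0.0598  0.076 ]
top [394.8 241.2] 413 [386 229  19  25] [ 0.5982 -0.1158  0.076 ]
side [382.3 313.5] 187 [366 302  36  19] [ 0.5892 -0.1281  0.076 ]
[ 0.6839  0.0422 -0.2682]
len 0.16693689159693245 yaw deg -4.3871264174538025 centre [ 0.60449621 -0.03254305  0.076     ]
```

View pics/c1.png

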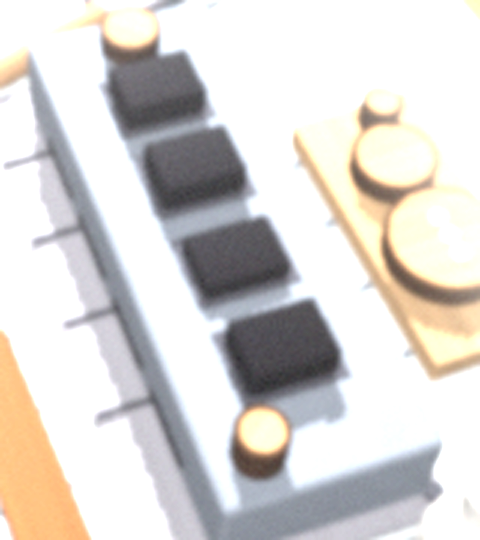

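Key 3 looks lower: its side face is thinner and it is slightly out of pitch in the top view. I'll confirm that later by touch. Next I'll work out the constant tool-frame step to a point above key 1, with the tool's y axis along the punch's x.

```bash
cat >> h.py <<'E'
from scipy.spatial.transform import Rotation as Ro
def goal():  # tool down, tool y along punch x (heading -4.4 deg)
    h=np.radians(-4.4); y=np.array([np.cos(h),np.sin(h),0]); z=np.array([0,0,-1.]); return np.c_[np.cross(y,z),y,z]
def togo(p,n=1):
    s=status.sense(); R0=Ro.from_quat(s["eef_rot"]).as_matrix()
    v=Ro.from_matrix(R0.T@goal()).as_rotvec(); Rs=Ro.from_rotvec(v/n).as_matrix()
    A=sum(R0@np.linalg.matrix_power(Rs,i) for i in range(n))
    print("turn/row",np.degrees(v/n).round(3),"shift/row",np.linalg.solve(A,np.array(p)-s["eef_pos"]).round(5),"pos",s["eef_pos"].round(4),"F",s["ft_force"].round(2),"t",round(s["time"],2),"q7",s["joint_positions"][6].round(2))
E
python3 -c "
from h import *
togo([.611,.0506,.15],20)"
```

```text
turn/row [-2.00e-03  1.00e-03  3.42e+00] shift/row [-0.03248  0.00108  0.00361] pos [0.2739 0.5615 0.2221] F [-0.27  0.02  0.02] t 0.2 q7 -0.09
```

```bash
python3 -m handwheel '[[0,0,3.42,-0.0325,0.0011,0.0036,0],[0,0,3.42,-0.0325,0.0011,0.0036,0],[0,0,3.42,-0.0325,0.0011,0.0036,0],[0,0,3.42,-0.0325,0.0011,0.0036,0],[0,0,3.42,-0.0325,0.0011,0.0036,0],[0,0,3.42,-0.0325,0.0011,0.0036,0],[0,0,3.42,-0.0325,0.0011,0.0036,0],[0,0,3.42,-0.0325,0.0011,0.0036,0],[0,0,3.42,-0.0325,0.0011,0.0036,0],[0,0,3.42,-0.0325,0.0011,0.0036,0],[0,0,3.42,-0.0325,0.0011,0.0036,0],[0,0,3.42,-0.0325,0.0011,0.0036,0],[0,0,3.42,-0.0325,0.0011,0.0036,0],[0,0,3.42,-0.0325,0.0011,0.0036,0],[0,0,3.42,-0.0325,0.0011,0.0036,0],[0,0,3.42,-0.0325,0.0011,0.0036,0],[0,0,3.42,-0.0325,0.0011,0.0036,0],[0,0,3.42,-0.0325,0.0011,0.0036,0],[0,0,3.42,-0.0325,0.0011,0.0036,0],[0,0,3.42,-0.0325,0.0011,0.0036,0]]'; python3 -m handwheel '[[0,0,0,0,0,0,0],[0,0,0,0,0,0,0],[0,0,0,0,0,0,0]]' 5 >/dev/null; python3 - <<'E'
from h import *
togo([.611,.0506,.095])
w=snapshot("wrist"); cv2.imwrite("pics/w1.png",cv2.convertScaleAbs(w["frame"],alpha=1.8))
for k in ([.611,.0506,.078],[.6067,-.0052,.078],[.6024,-.061,.078],[.598,-.1162,.078]):
    c=w["R"]@k+w["t"]; print((w["mtx"]@c/c[2])[:2].round(0))
E
```

```text
time: 1.87
eef_pos: [0.6116, 0.0491, 0.1502]
eef_rot: [0.735, 0.678, -0.0, -0.0]
ft_force: [0.7, -0.2, -0.2]
opening: 0.006
grip_force: 0.0
turn/row [-0.019 -0.033  0.048] shift/row [-0.00088 -0.00043  0.05542] pos [0.6115 0.0514 0.1504] F [-0.24  0.81  0.24] t 2.12 q7 -0.12
[320. 253.]
[320. 333.]
[320. 405.]
[320. 468.]
```

View pics/w1.png

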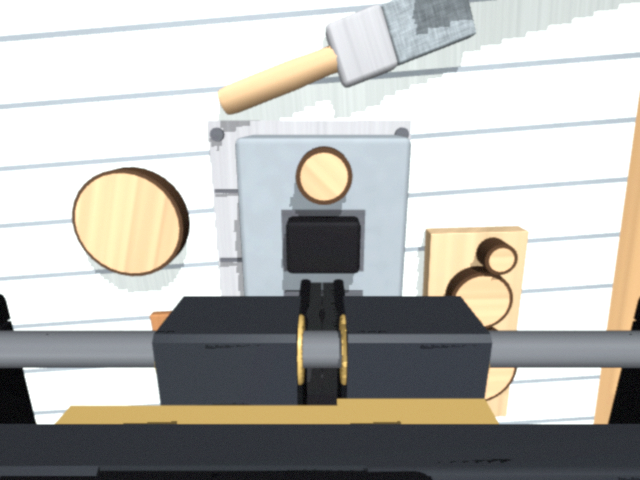

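The wrist view shows key 1's top at about (323,245) against a predicted (320,253). That is within about 4 mm and safely on the cap, so I'll aim 2 mm further left and descend.

```bash
python3 -m handwheel '[[0,0,0,0.001,0,0.022,0],[0,0,0,0,0,0.022,0],[0,0,0,0,0,0.020,0],[0,0,0,0,0,0.003,0],[0,0,0,0,0,0,0],[0,0,0,0,0,0,0]]'; python3 -m handwheel '[[0,0,0,0,0,0.002,0],[0,0,0,0,0,0,0]]';python3 -m handwheel '[[0,0,0,0,0,0.002,0],[0,0,0,0,0,0,0]]'
```

```text
time: 2.67
eef_pos: [0.6122, 0.0526, 0.0845]
eef_rot: [0.733, 0.68, 0.0, 0.0]
ft_force: [0.5, 0.0, 0.4]
opening: 0.001
grip_force: 0.0
time: 2.83
eef_pos: [0.6123, 0.052, 0.0826]
eef_rot: [0.734, 0.68, 0.001, 0.0]
ft_force: [0.5, 1.4, 1.1]
opening: 0.006
grip_force: 0.0
time: 3.0
eef_pos: [0.6118, 0.0518, 0.0798]
eef_rot: [0.734, 0.679, 0.0, 0.0]
ft_force: [-0.7, -0.5, 0.1]
opening: 0.007
grip_force: 0.0
```

```bash
for i in 1; do python3 -m handwheel '[[0,0,0,0,0,0.001,0],[0,0,0,0,0,0,0]]' | grep -E "pos|ft"; python3 -m handwheel '[[0,0,0,0,0,0.001,0],[0,0,0,0,0,0,0]]' | grep -E "pos|ft"; python3 -m handwheel '[[0,0,0,0,0,0.001,0],[0,0,0,0,0,0,0]]' | grep -E "pos|ft";  done; python3 -c "
from h import *
for _ in range(3): snapshot('wrist'); s=status.sense(); print(s['eef_pos'].round(4),s['ft_force'].round(2))"
```

```text
eef_pos: [0.6118, 0.0517, 0.0786]
ft_force: [0.0, 0.9, 0.6]
eef_pos: [0.6118, 0.0517, 0.0776]
ft_force: [-0.3, 0.2, 2.5]
eef_pos: [0.6118, 0.0517, 0.0766]
ft_force: [-0.2, 0.5, 2.5]
[0.6118 0.0517 0.0766] [-1.65  0.03  2.32]
[0.6118 0.0517 0.0766] [0.34 0.78 2.99]
[0.6118 0.0517 0.0766] [-0.32  0.13  1.57]
```

Key 1 was tapped at about 2.5 N and stands up. Next is key 2.

```bash
python3 -m handwheel '[[0,0,0,0,0,-0.014,0],[0,0,0,-0.028,0,0,0],[0,0,0,-0.028,0,0,0],[0,0,0,0,0,0,0],[0,0,0,0,0,0.010,0],[0,0,0,0,0,0,0],[0,0,0,0,0,0.001,0],[0,0,0,0,0,0.001,0],[0,0,0,0,0,0,0]]' | grep -E "pos|ft"; python3 -m handwheel '[[0,0,0,0,0,0.001,0],[0,0,0,0,0,0,0]]' | grep -E "pos|ft"; python3 -m handwheel '[[0,0,0,0,0,0.001,0],[0,0,0,0,0,0,0]]' | grep -E "pos|ft"; python3 -c "
from h import *
for _ in range(3): snapshot('wrist'); s=status.sense(); print(s['eef_pos'].round(4),s['ft_force'].round(2))"
```

```text
eef_pos: [0.6072, -0.003, 0.0782]
ft_force: [-0.7, 2.5, 2.1]
eef_pos: [0.6076, -0.0034, 0.0776]
ft_force: [-0.1, 2.3, 1.3]
eef_pos: [0.6076, -0.0037, 0.0766]
ft_force: [-0.1, 1.0, 3.1]
[ 0.6076 -0.0037  0.0767] [-0.26  1.85  2.94]
[ 0.6076 -0.0039  0.0767] [-0.45  1.78  2.54]
[ 0.6076 -0.0039  0.0767] [0.36 2.24 2.32]
```

Key 2 was touched and stands up. At key 3 I'll stop at the same height first, to see whether it is lower.

```bash
python3 -m handwheel '[[0,0,0,0,0,-0.014,0],[0,0,0,-0.028,0,0,0],[0,0,0,-0.028,0,0,0],[0,0,0,0,0,0,0],[0,0,0,0,0,0.010,0],[0,0,0,0,0,0,0],[0,0,0,0,0,0.001,0],[0,0,0,0,0,0.001,0],[0,0,0,0,0,0.001,0],[0,0,0,0,0,0.001,0],[0,0,0,0,0,0,0]]' | grep -E "pos|ft"; python3 -c "
from h import *
for _ in range(3): snapshot('wrist'); s=status.sense(); print(s['eef_pos'].round(4),s['ft_force'].round(2))"
```

```text
eef_pos: [0.6031, -0.0596, 0.0764]
ft_force: [0.2, 0.0, -0.1]
[ 0.6031 -0.0597  0.0765] [ 0.03 -0.34  0.07]
[ 0.6031 -0.0598  0.0766] [ 0.1   0.03 -0.1 ]
[ 0.6032 -0.0599  0.0766] [ 0.03  0.54 -0.21]
```

There is no force at key 3, so it is the locked one. I'll go down slowly to about 71 mm.

```bash
python3 -m handwheel '[[0,0,0,0,0,0.002,0],[0,0,0,0,0,0.002,0],[0,0,0,0,0,0,0],[0,0,0,0,0,0,0]]' | grep -E "pos|ft"; python3 -m handwheel '[[0,0,0,0,0,0.0007,0],[0,0,0,0,0,0,0]]' | grep -E "pos|ft"; python3 -m handwheel '[[0,0,0,0,0,0.0005,0],[0,0,0,0,0,0,0]]' | grep -E "pos|ft"
```

```text
eef_pos: [0.603, -0.06, 0.0723]
ft_force: [0.6, 0.6, -0.6]
eef_pos: [0.6031, -0.06, 0.0717]
ft_force: [-0.2, 0.2, 0.4]
eef_pos: [0.6031, -0.06, 0.0715]
ft_force: [0.0, -0.4, 0.6]
```

```bash
python3 -c "
from h import *
for _ in range(3): snapshot('wrist'); s=status.sense(); print(s['eef_pos'].round(4),s['ft_force'].round(2))"
```

```text
[ 0.6031 -0.06    0.0714] [0.44 1.08 1.91]
[ 0.6031 -0.06    0.0715] [-0.11  0.02  1.2 ]
[ 0.6031 -0.06    0.0714] [-0.73 -0.23  1.96]
```

```bash
python3 -m handwheel '[[0,0,0,0,0,0.0005,0],[0,0,0,0,0,0,0]]' | grep -E "pos|ft"; python3 -c "
from h import *
for _ in range(4): snapshot('wrist'); s=status.sense(); print(s['eef_pos'].round(4),s['ft_force'].round(2))"
```

```text
eef_pos: [0.6032, -0.06, 0.071]
ft_force: [-2.2, -0.0, 4.4]
[ 0.6032 -0.06    0.071 ] [-1.51 -0.46  4.34]
[ 0.6031 -0.06    0.071 ] [-1.54 -0.55  4.17]
[ 0.6032 -0.06    0.071 ] [-1.48 -0.38  4.35]
[ 0.6031 -0.06    0.071 ] [-1.57 -0.3   4.09]
```

Key 3 was touched at about 4.2 N and holds firm, so it is still locked. Next is key 4: up 20 mm (to .091), across, then down.

```bash
python3 -m handwheel '[[0,0,0,0,0,-0.020,0],[0,0,0,-0.028,0,0,0],[0,0,0,-0.028,0,0,0],[0,0,0,0,0,0,0],[0,0,0,0,0,0.010,0],[0,0,0,0,0,0,0],[0,0,0,0,0,0.001,0],[0,0,0,0,0,0.001,0],[0,0,0,0,0,0.001,0],[0,0,0,0,0,0,0]]' | grep -E "pos|ft"; python3 -m handwheel '[[0,0,0,0,0,0.001,0],[0,0,0,0,0,0,0]]' | grep -E "pos|ft"; python3 -c "
from h import *
for _ in range(3): snapshot('wrist'); s=status.sense(); print(s['eef_pos'].round(4),s['ft_force'].round(2))"
```

```text
eef_pos: [0.5989, -0.1148, 0.0777]
ft_force: [-1.3, 1.2, 1.9]
eef_pos: [0.5991, -0.1153, 0.077]
ft_force: [0.4, 1.5, 2.1]
[ 0.5991 -0.1154  0.077 ] [0.53 1.78 2.5 ]
[ 0.5991 -0.1155  0.0771] [0.39 2.88 2.4 ]
[ 0.5991 -0.1156  0.0771] [-0.26  2.45  2.54]
```

Key 4 was tapped. Now back to key 3 to press it home.

```bash
python3 -m handwheel '[[0,0,0,0,0,-0.016,0],[0,0,0,0.028,0,0,0],[0,0,0,0.028,0,0,0],[0,0,0,0,0,0,0],[0,0,0,0,0,0.010,0],[0,0,0,0,0,0.010,0],[0,0,0,0,0,0,0],[0,0,0,0,0,0.001,0],[0,0,0,0,0,0.001,0],[0,0,0,0,0,0.001,0],[0,0,0,0,0,0.001,0],[0,0,0,0,0,0.001,0],[0,0,0,0,0,0.001,0],[0,0,0,0,0,0,0]]' | grep -E "pos|ft"; python3 -m handwheel '[[0,0,0,0,0,0.0005,0],[0,0,0,0,0,0,0]]' | grep -E "pos|ft";  python3 -m handwheel '[[0,0,0,0,0,0.0005,0],[0,0,0,0,0,0,0]]' | grep -E "pos|ft"
```

```text
eef_pos: [0.6025, -0.061, 0.067]
ft_force: [-5.2, 0.1, 6.7]
eef_pos: [0.6026, -0.061, 0.0666]
ft_force: [-5.3, -0.6, 7.4]
eef_pos: [0.6025, -0.061, 0.0665]
ft_force: [-5.8, 0.0, 10.8]
```

```bash
python3 -m handwheel '[[0,0,0,0,0,0.001,0],[0,0,0,0,0,0,0],[0,0,0,0,0,0,0]]' | grep -E "pos|ft"; python3 -m handwheel '[[0,0,0,0,0,-0.004,0],[0,0,0,0,0,-0.006,0],[0,0,0,0,0,-0.02,0],[0,0,0,0,0,-0.02,0],[0,0,0,0,0,0,0]]' | grep -E "pos|ft"; python3 -m handwheel '[[0,0,0,0.04,0,-0.03,0],[0,0,0,0.04,0,-0.03,0],[0,0,0,0.04,0,-0.03,0],[0,0,0,0.04,0,0,0],[0,0,0,0.04,0,0,0],[0,0,0,0.04,0,0,0],[0,0,0,0.04,0,0,0],[0,0,0,0,0,0,0],[0,0,0,0,0,0,0]]' | grep -E "time|pos|ft"; python3 - <<'E'
from h import *
s=snapshot("side")["frame"]; t=snapshot("top")["frame"]
a=cv2.resize(s[190:370,290:450],(480,540),interpolation=cv2.INTER_CUBIC)
cv2.imwrite("pics/c2.png",cv2.convertScaleAbs(a,alpha=2.2)); cv2.imwrite("pics/t2.png",t)
E
```

```text
eef_pos: [0.6026, -0.061, 0.0664]
ft_force: [-10.1, 0.1, 19.0]
eef_pos: [0.6053, -0.0606, 0.1188]
ft_force: [0.8, -0.4, 0.7]
time: 11.2
eef_pos: [0.6224, 0.2025, 0.1889]
ft_force: [1.2, -1.2, -0.6]
```

View pics/c2.png

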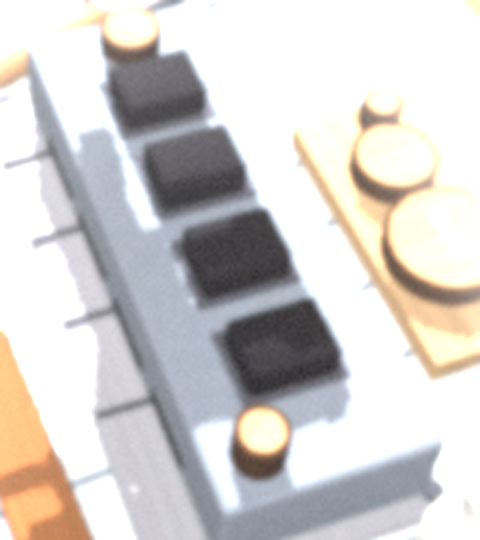

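The picture shows all four keys level. Key 3 (centre about (237,250)) now has a full-height side face, and the coin, stub and snowman are where they were. The arm is clear, so I'm handing in.

```bash
python3 -c "
from bench import r
print(r.sign_off())"
```

```text
the job is handed in; nothing more can be done
None
```

I tapped keys 1 to 4 lightly from left to right, found key 3 was the locked one, pressed it home and it sprang up; the last picture shows all four keys level, nothing visible in it had moved, and the job is handed in (no verdict was returned).

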